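Chilling stone into the mug with sprung tongs

TASK

Using the sprung tongs from the white stand, pick up the cube-shaped steel chilling stone from the dark wooden board and lower it inside the mug before letting it go; it is freezer-cold, so do not touch it with the gripper itself. Then stand the tongs, jaws down, back in their stand and leave the mug standing where it was.

Things in the scene. Friction and masses are not known exactly. Their poses are not given: they have to be found in the camera images.
- tongs_grip (a point): Sprung tongs, jaws down in the stand; take from above. Point midway between the black finger rests: 81 mm above jaw tips, 43 under the top. z up; opens along y. Rests 22 wide, 28 tall. Open: 50 mm over the rests' lower edges, jaw gap 46. 1 mm squeeze closes the gap 2.2: at 40 it is 24. Spring 1 N rising to 5 N at 40, reopens them; at 46 they stay held, gap about 37. Jaws 20 wide, 4 thick. 86 g.
- stand: Fixed white ceramic open-topped box that holds the tongs: 44 mm (x) by 78 mm (y) outside, 45 mm tall, walls and floor 4 mm thick, so 36 by 70 mm inside. Origin at the centre of its underside, z up. At the start the tongs' y lies along its long side (y).
- cube_center (a point): Loose steel chilling stone, a 24 mm cube, 45 g; the point is its centre, axes square to its faces, z up. It lies flat on a dark wooden board 12 mm thick, in a row with two other stones of the same steel (a round drum 28 mm across, 22 tall; a blunt cone 30 mm across, 26 tall), 65 to 70 mm from centre to centre. Its place in the row changes.
- mug: Loose white ceramic mug, 80 mm tall, mouth 88 mm across outside and about 78 mm inside, floor about 5 mm thick, handle towards its own +y; 0.3 kg. Origin at the centre of its underside, z up. Mug and stand may change sides.
Things that resemble listed ones, but are neither listed nor needed, are in the scene too. Leave any pink look-alike of the stand alone.

How it is judged:
By the outcome, as a careful person would: the job done as asked, in the order asked, and still so for the second after the job is handed in, with the robot touching nothing.
It also fails if it takes over 58 s, if anything falls off the work surface, if the arm or the gripper's body presses on something with over 40 N, if the wrist force passes 120 N, or if a joint passes its speed limit or range.

ROBOT

A 7-joint arm with a two-finger parallel gripper is mounted at the origin on the work surface. World frame = base frame: x ahead of the robot, y to its left, z up, the work surface at z = 0. Lengths are in mm, angles in rad, forces in N, time in s.
With the tool pointing down it reaches from about 350 to 900 mm from the base axis. Payload 19.9 kg.
Tool frame: the origin (TCP) lies between the finger pads; the fingertips stand 14 mm ahead of it and the grasp point (between the pads) lies 5 mm behind it; z points along the fingers, y is the direction in which the jaws open and shut (so a half turn about z gives the same grasp; the last joint's range is limited). The gripper opens to 85 mm and grips with 20 to 120 N. Pads are 22 mm wide; open, the fingers measure 114 mm over their backs; the gripper's body (76 mm by 85 mm) begins 54 mm behind the grasp point. The pads swing forward as they close: fully open they stand 13 mm farther back than shut.
Start: joints at [1.121, 0.417, -0.01, 1.614, 0.005, 1.111, -0.053], TCP at [248.437, -573.482, 245.26] pointing down, gripper open.
Joint ranges: [-2.81, 2.81], [-0.39, 2.02], [-1.27, 1.25], [0.06, 2.57], [-1.19, 4.33], [0.19, 2], [-2.82, 2.82]. Speed limits (rad/s): [1.89, 1.89, 2.39, 2.39, 3.01, 3.01, 3.01].

INTERFACE

Orientations are given as a unit quaternion [x, y, z, w].
In Python, from rig import * gives the robot as it stands.
- The arm moves only by the tool play_rows, never from a script. Its argument "moves" is a list of rows, each an object of numbers: "ax", "ay", "az": the turn, a rotation vector about the tool's x, y, z in rad; "dx", "dy", "dz": the shift along the tool's x, y, z in cm; "fingers": the opening in per cent of the stroke, from 0 (shut) to 100 (fully open). In form: [{"ax": .., "ay": .., "az": .., "dx": .., "dy": .., "dz": .., "fingers": ..}, ...]. A call has 1 to 12 rows; each row shifts and turns the pose as measured when the row begins, along the tool's axes as they then stand; what a row does not reach is not made up. A row lasts 1/12 s, in which the tool goes at most 41.7 mm and 7.16 degrees, less where a joint would pass 70% of its speed; a pose out of reach is approached as far as the arm can. A call with a gripper value outside its range is refused whole. The fingers move at their own pace and stop on an object; "grip_force" is the grip in N (left out, the last holds). Time passes only in rows, so rows that do not move let the fingers close. It gives the time, the measured TCP pose, the force and the opening at its end, in the units of the state.
- read_state(): the state, without advancing time (a new reading comes with each control period).
- camera(name): name is "side" or "top" or "wrist"; returns a dict with "image" (420x560x3 uint8, red, green, blue), "range_z" (420x560 float32, mm along the optical axis (not along the pixel's ray), 0 where there is no reading), "camera_matrix" (3x3 intrinsics, pixels), "extrinsics" (4x4, takes a point from world to camera coordinates); the wrist camera has in their place "tool_from_camera" (4x4, takes a point from camera to tool coordinates, whose origin is the TCP and whose axes are the flange's). Camera axes: x right, y down, z forward; pixel columns grow to the right and rows downward; lengths in mm; the calibration is good to about 2 mm. A picture is of the moment at which its call begins: read the wrist's pose just before it.
- finish_job(): hands the job in, once; it reports no verdict.
Trained networks look in a picture, given as the dict that the camera call returned (one of the last four; its "shot" number tells which), for a name from the list of things; names that differ only in an ending like _2 or _b are one class to them, and where a whole thing is asked for, a point or a joint stands for the part that bears it (a point fixed in the world has none). Each returns a list of dicts, best first, with "score" (0 to 1); they miss things now and then, are a little off and sometimes report something else, mostly with a low value. They report only what shows in the picture. A call takes as long as a camera call. They do not tell look-alikes from the thing itself.
- regions_of(picture, name): "region" (420x560 bool, what is visible of it) and "position" ([column, row] in pixels, amid what is visible of it).
The state is a dict: "time": time; "joint_positions": joint angles; "qd": joint speeds; "effort": joint torques, N m; "tcp_pos": TCP position; "tcp_rot": TCP orientation; "force": force on the tool from outside, world axes, zero at the start; "wrist_torque": the same for the moment, N m; "opening": finger opening in mm.
Only numpy, scipy, OpenCV 4.12 (cv2) and the standard library are available. Lean on these libraries where they do the work, as an engineer would, in place of code of your own. Each camera call takes 0.05 s, during which the arm holds its last target.

## Working session

There is one attempt and no reset: what is moved stays moved. The work goes in short steps, Python scripts to look and compute and a tool call to move; the robot and the scene stay as the last step left them, time stands still between calls to the robot, and variables do not carry over. Pictures are saved under pics/ and viewed, and the job is handed in when it is done.

Besides the shell and the picture viewer there is one more tool, called after "Emit:" in YAML: its name, and indented under it one key for each argument. play_rows: Moves the arm, as the interface text tells. Its arguments: {"type":"object","properties":{"moves":{"type":"array"},"grip_force":{"type":"number"}},"required":["moves"]}

```bash
mkdir -p pics
cat > h.py <<'E'
from rig import *
import numpy as np, cv2
def save(p,n,crop=None,s=1):
    im=p["image"]
    if crop: im=im[crop[1]:crop[3],crop[0]:crop[2]]
    im=cv2.resize(im,None,fx=s,fy=s,interpolation=cv2.INTER_CUBIC)
    cv2.imwrite("pics/"+n,im[:,:,::-1])
def cloud(p,T=None):
    K=p["camera_matrix"];z=p["range_z"].astype(float)
    v,u=np.mgrid[:z.shape[0],:z.shape[1]]
    P=np.stack([(u-K[0,2])*z/K[0,0],(v-K[1,2])*z/K[1,1],z,np.ones_like(z)],-1)
    M=np.linalg.inv(p["extrinsics"]) if T is None else T
    W=(P@M.T)[...,:3]; W[z<=0]=np.nan
    return W
E
python3 - <<'E'
from h import *
import pickle
s=read_state();print(s)
for n in("top","side"):
    p=camera(n);save(p,n+"0.png");W=cloud(p)
    pickle.dump((p,W),open(n+".pkl","wb"))
    for k in("tongs_grip","stand","cube_center","mug"):
        for r in regions_of(p,k):
            m=r["region"];q=W[m];q=q[~np.isnan(q[:,0])]
            print(n,k,round(r["score"],2),np.round(r["position"]),m.sum(),np.round(np.median(q,0)) if len(q) else None,np.round(np.percentile(q,[2,98],axis=0)).tolist() if len(q) else None)
E
```

```text
{'time': 0.0, 'joint_positions': array([ 1.12052219,  0.41797052, -0.0102945 ,  1.61416553,  0.00470732,
        1.11071321, -0.05298748]), 'qd': array([-0.00194019, -0.00054329, -0.00045534, -0.00067076, -0.00024802,
        0.00061325,  0.00045817]), 'effort': array([-1.01523347e-04, -8.64435196e+01,  6.78927843e-01, -4.34908390e+01,
        1.91074458e-02,  7.35422946e-03, -3.70957127e-05]), 'tcp_pos': array([ 248.28150941, -573.20857836,  244.66609681]), 'tcp_rot': array([ 9.79183742e-01,  2.02974921e-01, -1.74629251e-04, -5.91330554e-04]), 'force': array([0.42743231, 0.55917948, 0.03426369]), 'wrist_torque': array([-0.01614302,  0.01152412, -0.08415982]), 'opening': 85.29598393389506}
top tongs_grip 0.82 [384. 205.] 280 [ 507. -282.   99.] [[497.0, -317.0, 9.0], [518.0, -267.0, 130.0]]
top stand 0.95 [374. 214.] 335 [ 498. -279.   21.] [[483.0, -327.0, 1.0], [530.0, -252.0, 48.0]]
top stand 0.82 [388. 254.] 578 [ 394. -319.    6.] [[374.0, -353.0, 1.0], [414.0, -276.0, 47.0]]
top stand 0.62 [433. 214.] 723 [ 500. -430.   17.] [[471.0, -464.0, 1.0], [523.0, -385.0, 46.0]]
top cub
[... 161 characters left out ...]
[520.0, -268.0, 130.0]]
top mug 0.68 [129. 198.] 1375 [537. 348.  32.] [[494.0, 292.0, 1.0], [576.0, 399.0, 81.0]]
side tongs_grip 0.65 [300. 152.] 325 [ 508. -280.   82.] [[499.0, -429.0, 2.0], [531.0, -268.0, 128.0]]
side stand 0.83 [302. 170.] 330 [ 502. -258.   28.] [[484.0, -328.0, 0.0], [533.0, -250.0, 46.0]]
side stand 0.8 [316. 140.] 331 [ 495. -439.   26.] [[473.0, -467.0, 1.0], [518.0, -383.0, 47.0]]
side stand 0.6 [338. 172.] 379 [ 397. -321.   25.] [[374.0, -355.0, 2.0], [418.0, -274.0, 46.0]]
side cube_center 0.49 [239. 229.] 114 [614.  -5.  34.] [[601.0, -24.0, 14.0], [628.0, 4.0, 38.0]]
side mug 0.88 [219. 358.] 2318 [540. 331.  37.] [[496.0, 295.0, 3.0], [579.0, 404.0, 81.0]]
```

View pics/top0.png

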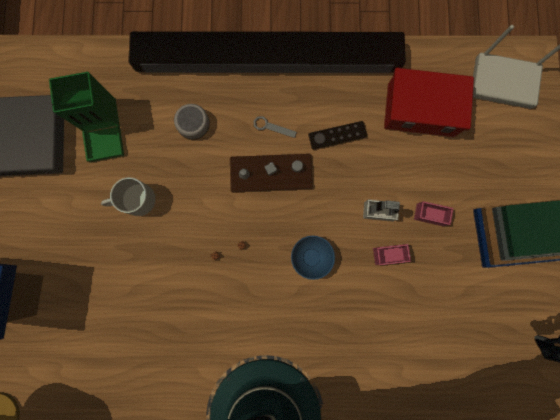

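View pics/side0.png

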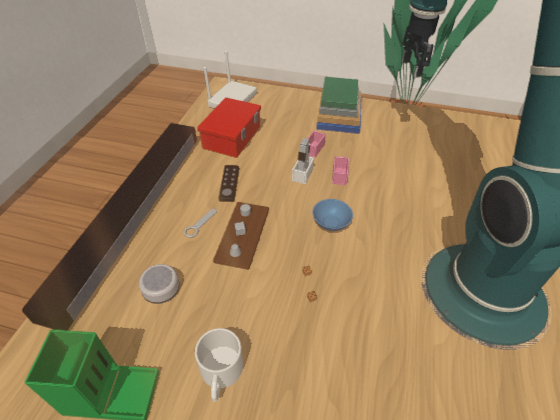

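Run:
```python
import pickle
from h import *
p,W=pickle.load(open("top.pkl","rb"));save(p,"topc.png",(220,140,460,290),3.3)
p,W=pickle.load(open("side.pkl","rb"));save(p,"sidec.png",(200,100,380,260),3.5)
```

```text
(no output)
```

View pics/topc.png

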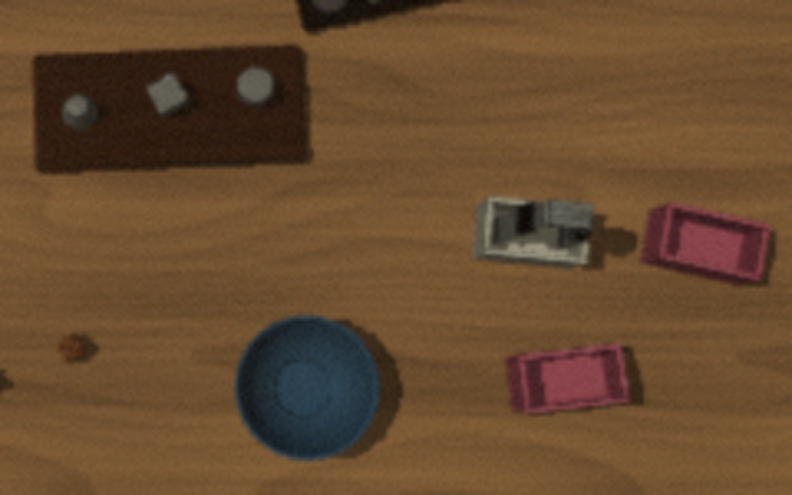

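View pics/sidec.png

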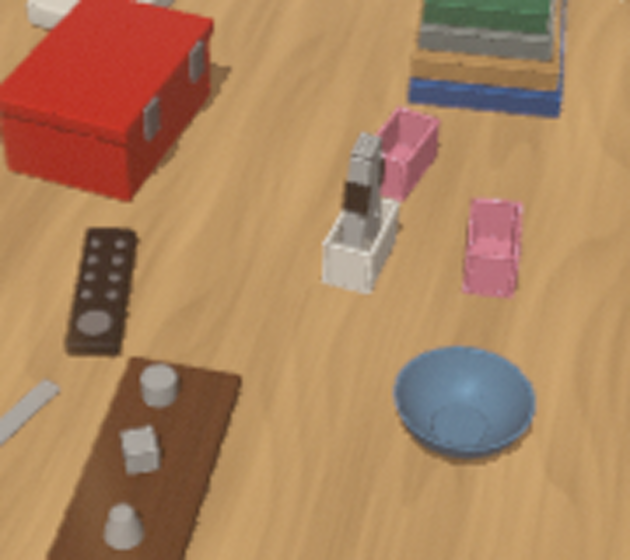

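The white stand with the tongs is at top px (382,210). Two pink look-alikes are at (435,214) and (393,255), and I'll leave those alone. The row on the board is cone (244,174), cube (270,169) and drum (297,166), so the cube is in the middle. The mug is at (130,197) with its handle to the left. The grey round thing at (192,121) has no handle, so it isn't the mug. Next I'll refine these positions.

```bash
cat >> h.py <<'E'
from scipy.spatial.transform import Rotation as R
def plan(pos,yaw,s=None):
    "delta to target: tool pointing down, tool x at world angle yaw; gives az and dx,dy,dz in cm in tool frame NOW"
    s=s or read_state()
    r=R.from_quat(s["tcp_rot"])
    Rt=np.array([[np.cos(yaw),np.sin(yaw),0],[np.sin(yaw),-np.cos(yaw),0],[0,0,-1]])
    rv=(r.inv()*R.from_matrix(Rt)).as_rotvec()
    d=r.inv().apply(np.array(pos)-s["tcp_pos"])/10
    print("now",np.round(s["tcp_pos"],1),"tool yaw",np.round(np.arctan2(r.as_matrix()[1,0],r.as_matrix()[0,0]),3),"t",s["time"])
    print("turn",np.round(rv,3),"shift cm",np.round(d,2),"rows>=",np.linalg.norm(d)/4.17,np.linalg.norm(rv)/.125)
def wcloud(p,s):
    T=np.eye(4);T[:3,:3]=R.from_quat(s["tcp_rot"]).as_matrix();T[:3,3]=s["tcp_pos"]
    return cloud(p,T@np.array(p["tool_from_camera"]))
def rect(q):
    c,wh,a=cv2.minAreaRect(q[:,:2].astype(np.float32));return np.round(c,1),np.round(wh,1),round(a,1)
E
python3 - <<'E'
from h import *
import pickle
s=read_state();w=camera("wrist");print(np.round(w["tool_from_camera"],3),w["camera_matrix"])
for n in("top","side"):
    p,W=pickle.load(open(n+".pkl","rb"))
    x,y,z=W[...,0],W[...,1],W[...,2]
    m=(abs(x-505)<45)&(abs(y+290)<60)
    print(n,"stand rim",rect(W[m&(z>38)&(z<50)]),"tongs",rect(W[m&(z>60)]),"top",rect(W[m&(z>105)]),np.nanmax(z[m]))
    m=(abs(x-612)<40)&(abs(y+10)<25)&(z>28)
    print("cube",rect(W[m]),np.nanmedian(z[m]),m.sum())
    m=(abs(x-537)<70)&(abs(y-340)<80)&(z>70)
    print("mug",rect(W[m]),np.nanmedian(z[m]))
    b=(abs(x-600)<100)&(abs(y)<130)&(z>8)&(z<16); print("board",rect(W[b]))
    for yy in(60,-75):
        m=(abs(x-612)<40)&(abs(y-yy)<28)&(z>20); print("other",rect(W[m]))
plan([460,-290,330],0.0)
E
```

```text
[[-1.00000e-03 -9.50000e-01 -3.12000e-01  8.12050e+01]
 [ 1.00000e+00 -1.00000e-03  0.00000e+00  5.75000e-01]
 [-1.00000e-03 -3.12000e-01  9.50000e-01 -1.28656e+02]
 [ 0.00000e+00  0.00000e+00  0.00000e+00  1.00000e+00]] [[289.3958768    0.         278.53820813]
 [  0.         289.3958768  211.31387006]
 [  0.           0.           1.        ]]
top stand rim (array([ 506.6, -292.1]), array([78.6, 44.2]), 84.6) tongs (array([ 508.2, -293. ]), array([48.9, 21.7]), 84.6) top (array([ 507.9, -293.7]), array([36. , 17.8]), 83.8) 130.32388095256397
cube (array([613.5, -10.6]), array([23.2, 24. ]), 26.9) 35.326514534869375 93
mug (array([536.6, 334.8]), array([87.4, 87.1]), 58.7) 78.20088054185311
board (array([627.5, -17.5]), array([134.7, 228.1]), 2.7)
other (array([600.8,  58.1]), array([21. , 23.8]), 18.7)
other (array([619.9, -79.9]), array([25.8, 25.9]), 4.8)
side stand rim (array([ 508.6, -291.7]), array([82. , 44.5]), 84.2) tongs (array([ 509.4, -292.4]), array([52.5, 21.1]), 83.7) top (array([ 510. , -293.7]), array([39.6, 18.3]), 83.8) 130.6667215583683
cube (array([616.7, -11.7]), array([23.8, 28.3]), 28.7) 35.09407597593486 83
mug (array([539. , 337.3]), array([91.2, 87.7]), 58.6) 78.56923083474788
board (array([628.8, -16.9]), array([132.5, 231.1]), 2.6)
other (array([603.9,  61.3]), array([24.3, 18.1]), 49.2)
other (array([623.5, -77.6]), array([25.2, 28.2]), 18.2)
now [ 248.4 -573.5  245.3] tool yaw 0.409 t 0.55
turn [-0.     0.     0.409] shift cm [ 30.68 -17.6   -8.47] rows>= 8.722761519093288 3.2699740996284845
```

Emit:
play_rows:
  moves:
    - {"az":0.102,"dz":-0.5,"fingers":100}
    - {"az":0.102,"dz":-0.5}
    - {"az":0.102,"dz":-0.5}
    - {"az":0.102,"dz":-0.5}
    - {"az":0.102}
    - {"dx":2.2,"dy":-3.0}
    - {"dx":2.2,"dy":-3.0}
    - {"dx":2.2,"dy":-3.0}
    - {"dx":2.2,"dy":-3.0}
    - {"dx":2.2,"dy":-3.0}
    - {"dx":2.2,"dy":-3.0}
    - {"dx":2.2,"dy":-3.0}

```text
schema error: expected keys ax, ay, az, dx, dy, dz, fingers
```

Run:
```python
from h import *
plan([500,-292,270],-0.1)
```

```text
now [ 248.4 -573.5  245.3] tool yaw 0.409 t 0.55
turn [-0.     0.     0.509] shift cm [ 34.27 -15.83  -2.47] rows>= 9.072598705859404 4.069974081480329
```

All the keys are required.

Emit:
play_rows:
  moves:
    - {"ax":0,"ay":0,"az":0.102,"dx":0,"dy":0,"dz":-0.5,"fingers":100}
    - {"ax":0,"ay":0,"az":0.102,"dx":0,"dy":0,"dz":-0.5,"fingers":100}
    - {"ax":0,"ay":0,"az":0.102,"dx":0,"dy":0,"dz":-0.5,"fingers":100}
    - {"ax":0,"ay":0,"az":0.102,"dx":0,"dy":0,"dz":-0.5,"fingers":100}
    - {"ax":0,"ay":0,"az":0.102,"dx":0,"dy":0,"dz":-0.5,"fingers":100}
    - {"ax":0,"ay":0,"az":0,"dx":2.2,"dy":-3,"dz":0,"fingers":100}
    - {"ax":0,"ay":0,"az":0,"dx":2.2,"dy":-3,"dz":0,"fingers":100}
    - {"ax":0,"ay":0,"az":0,"dx":2.2,"dy":-3,"dz":0,"fingers":100}
    - {"ax":0,"ay":0,"az":0,"dx":2.2,"dy":-3,"dz":0,"fingers":100}
    - {"ax":0,"ay":0,"az":0,"dx":2.2,"dy":-3,"dz":0,"fingers":100}
    - {"ax":0,"ay":0,"az":0,"dx":2.2,"dy":-3,"dz":0,"fingers":100}
    - {"ax":0,"ay":0,"az":0,"dx":2.2,"dy":-3,"dz":0,"fingers":100}

```text
time: 1.55
tcp_pos: [427.4, -384.0, 271.1]
tcp_rot: [0.997, -0.071, -0.001, 0.002]
force: [1.3, -0.7, -0.3]
opening: 85.5
```

Run:
```python
from h import *
plan([500,-292,270],-0.1)
```

```text
now [ 427.4 -384.   271.1] tool yaw -0.143 t 1.55
turn [ 0.003  0.002 -0.043] shift cm [  5.87 -10.14   0.06] rows>= 2.81055773324764 0.3439936698881898
```

Emit:
play_rows:
  moves:
    - {"ax":0,"ay":0,"az":-0.043,"dx":2,"dy":-3.4,"dz":0,"fingers":100}
    - {"ax":0,"ay":0,"az":0,"dx":2,"dy":-3.2,"dz":0,"fingers":100}
    - {"ax":0,"ay":0,"az":0,"dx":1.8,"dy":-3.2,"dz":0,"fingers":100}
    - {"ax":0,"ay":0,"az":0,"dx":0,"dy":0,"dz":0,"fingers":100}

```text
time: 1.88
tcp_pos: [503.9, -281.6, 271.2]
tcp_rot: [0.999, -0.045, 0.0, 0.001]
force: [1.0, 0.9, -0.2]
opening: 85.5
```

Run:
```python
from h import *
s=read_state();p=camera("wrist");save(p,"w1.png");W=wcloud(p,s)
for k in("tongs_grip","stand"):
    for r in regions_of(p,k): print(k,r["score"],r["position"])
x,y,z=W[...,0],W[...,1],W[...,2]
m=(abs(x-505)<45)&(abs(y+290)<60)
print("rim",rect(W[m&(z>38)&(z<50)]),"tongs",rect(W[m&(z>60)&(z<150)]),"top",rect(W[m&(z>105)&(z<140)]),np.nanmax(z[m&(z<150)]))
plan([508,-293,80],-0.1)
```

```text
tongs_grip 0.9 [289.9, 190.5]
tongs_grip 0.2 [49.7, 111.6]
stand 0.93 [310.5, 252.8]
stand 0.91 [390.5, 174.1]
stand 0.79 [287.3, 170.7]
rim (array([ 509.8, -292.6]), array([78. , 43.3]), 84.7) tongs (array([ 511. , -294.9]), array([48.4, 21.5]), 84.3) top (array([ 510.5, -294.7]), array([35.7, 18.4]), 84.6) 131.07716949781803
now [ 499.6 -288.7  271.2] tool yaw -0.097 t 2.0333
turn [0.004 0.001 0.003] shift cm [ 0.89  0.27 19.12] rows>= 4.590491842040795 0.03932280468403363
```

View pics/w1.png

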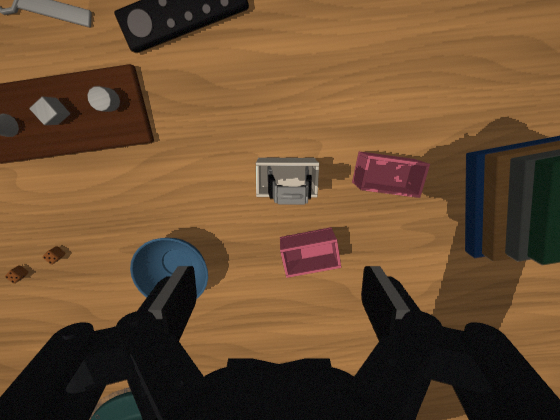

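Run:
```python
from h import *
s=read_state();p=camera("wrist");W=wcloud(p,s)
x,y,z=W[...,0],W[...,1],W[...,2]
m=(abs(x-505)<45)&(abs(y+290)<60)
print(s["tcp_pos"],"rim",rect(W[m&(z>38)&(z<50)]),"tongs",rect(W[m&(z>60)&(z<150)]),"top",rect(W[m&(z>105)&(z<140)]),np.nanmax(z[m&(z<150)]))
m=(abs(x-614)<40)&(abs(y+10)<25)&(z>31)&(z<45);print("cube",rect(W[m]),m.sum())
plan([508.5,-293.5,80],-0.1)
```

```text
[ 499.60185204 -288.6870646   271.19055889] rim (array([ 509.7, -292.6]), array([78.1, 43.4]), 84.4) tongs (array([ 510.8, -295.2]), array([48.8, 21.9]), 84.6) top (array([ 510.8, -294.5]), array([36.2, 17.9]), 84.0) 131.05206215689668
cube (array([616.6, -11.5]), array([24.2, 24.7]), 30.4) 504
now [ 499.1 -289.5  271.2] tool yaw -0.099 t 2.0833
turn [0.004 0.001 0.001] shift cm [ 0.99  0.22 19.12] rows>= 4.591527357318612 0.03574586533620304
```

Emit:
play_rows:
  moves:
    - {"ax":0.004,"ay":0,"az":0,"dx":1.1,"dy":0.35,"dz":2,"fingers":100}
    - {"ax":0,"ay":0,"az":0,"dx":0,"dy":0,"dz":3.5,"fingers":100}
    - {"ax":0,"ay":0,"az":0,"dx":0,"dy":0,"dz":3.5,"fingers":100}
    - {"ax":0,"ay":0,"az":0,"dx":0,"dy":0,"dz":3.5,"fingers":100}
    - {"ax":0,"ay":0,"az":0,"dx":0,"dy":0,"dz":3,"fingers":100}
    - {"ax":0,"ay":0,"az":0,"dx":0,"dy":0,"dz":0,"fingers":100}
    - {"ax":0,"ay":0,"az":0,"dx":0,"dy":0,"dz":0,"fingers":100}

```text
time: 2.67
tcp_pos: [505.4, -306.2, 113.6]
tcp_rot: [0.998, -0.057, 0.002, 0.003]
force: [0.5, -0.0, 0.0]
opening: 85.6
```

Run:
```python
from h import *
plan([510,-294,80],-0.1)
p=camera("wrist");save(p,"w2.png")
```

```text
now [ 505.4 -306.2  113.6] tool yaw -0.115 t 2.6667
turn [ 0.006 -0.004 -0.015] shift cm [ 0.3  -1.28  3.35] rows>= 0.8635064501323328 0.13121717224357354
```

View pics/w2.png

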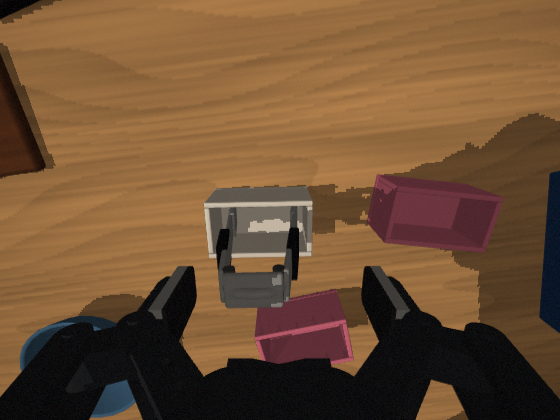

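Emit:
play_rows:
  moves:
    - {"ax":0.006,"ay":-0.004,"az":-0.015,"dx":0.3,"dy":-1.28,"dz":0,"fingers":100}
    - {"ax":0,"ay":0,"az":0,"dx":0,"dy":0,"dz":0,"fingers":100}
    - {"ax":0,"ay":0,"az":0,"dx":0,"dy":0,"dz":0,"fingers":100}

```text
time: 2.97
tcp_pos: [511.3, -294.9, 118.7]
tcp_rot: [0.999, -0.05, 0.002, 0.001]
force: [-0.7, -0.1, -0.4]
opening: 85.2
```

Run:
```python
from h import *
plan([510,-294,80],-0.1)
s=read_state();p=camera("wrist");W=wcloud(p,s)
x,y,z=W[...,0],W[...,1],W[...,2]
m=(abs(x-505)<45)&(abs(y+290)<34)
print(s["tcp_pos"],"rim",rect(W[m&(z>38)&(z<50)]),"tongs",rect(W[m&(z>60)&(z<150)]),"top",rect(W[m&(z>105)&(z<140)]))
plan([510,-294,80],-0.1)
```

```text
now [ 511.3 -294.9  118.7] tool yaw -0.101 t 2.9667
turn [ 0.002 -0.004 -0.001] shift cm [-0.16 -0.08  3.87] rows>= 0.9289210302554779 0.03848217205454812
[ 511.34553356 -294.87297777  118.70278652] rim (array([ 509.5, -290. ]), array([72.1, 44.9]), 84.8) tongs (array([ 511. , -294.6]), array([49.6, 22.3]), 84.2) top (array([ 511.1, -294.9]), array([36.4, 19.1]), 83.7)
now [ 511.7 -294.5  118.9] tool yaw -0.1 t 3.0167
turn [ 0.002 -0.005 -0.   ] shift cm [-0.19 -0.04  3.89] rows>= 0.9334922622087222 0.042234721375398944
```

Emit:
play_rows:
  moves:
    - {"ax":0.002,"ay":-0.004,"az":0,"dx":0,"dy":0,"dz":2,"fingers":100}
    - {"ax":0,"ay":0,"az":0,"dx":0,"dy":0,"dz":1.3,"fingers":100}
    - {"ax":0,"ay":0,"az":0,"dx":0,"dy":0,"dz":0.4,"fingers":100}
    - {"ax":0,"ay":0,"az":0,"dx":0,"dy":0,"dz":0,"fingers":100}
  grip_force: 20

```text
time: 3.35
tcp_pos: [513.9, -295.4, 84.3]
tcp_rot: [0.999, -0.05, 0.003, 0.001]
force: [0.2, -0.2, 0.4]
opening: 85.5
```

Run:
```python
from h import *
plan([511,-294.5,81],-0.1)
```

```text
now [ 513.9 -295.4   84.3] tool yaw -0.099 t 3.35
turn [ 0.003 -0.007  0.001] shift cm [-0.3  -0.06  0.33] rows>= 0.10811730472220069 0.057916129315037194
```

Emit:
play_rows:
  moves:
    - {"ax":0.003,"ay":-0.007,"az":0,"dx":-0.3,"dy":-0.06,"dz":0.3,"fingers":80}
    - {"ax":0,"ay":0,"az":0,"dx":0,"dy":0,"dz":0,"fingers":68}
    - {"ax":0,"ay":0,"az":0,"dx":0,"dy":0,"dz":0,"fingers":60}
    - {"ax":0,"ay":0,"az":0,"dx":0,"dy":0,"dz":0,"fingers":56}
    - {"ax":0,"ay":0,"az":0,"dx":0,"dy":0,"dz":0,"fingers":53}
    - {"ax":0,"ay":0,"az":0,"dx":0,"dy":0,"dz":0,"fingers":53}
    - {"ax":0,"ay":0,"az":0,"dx":0,"dy":0,"dz":0,"fingers":53}
  grip_force: 20

```text
time: 3.93
tcp_pos: [511.4, -295.1, 83.3]
tcp_rot: [0.999, -0.05, 0.001, 0.0]
force: [-0.5, 0.3, -1.9]
opening: 45.2
```

Run:
```python
from h import *
print(read_state()["opening"],read_state()["force"])
plan([511,-294.5,81],-0.1)
p=camera("wrist");save(p,"w3.png")
p=camera("side");save(p,"s3.png",(230,80,390,220),4)
```

```text
45.24039318309538 [-0.45671964  0.27882899 -1.87062421]
now [ 511.4 -295.1   83.3] tool yaw -0.1 t 3.9333
turn [ 0.    -0.001  0.   ] shift cm [-0.05 -0.06  0.23] rows>= 0.056972036917738424 0.00858067401969367
```

View pics/w3.png

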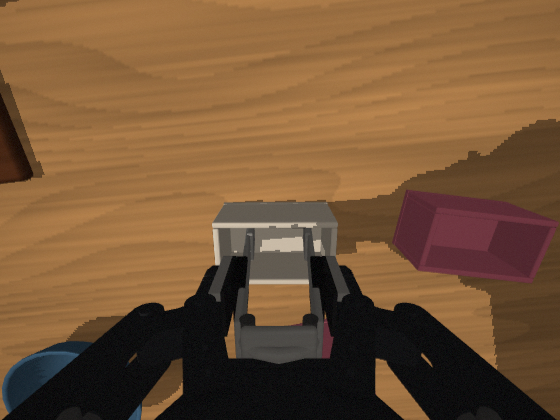

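View pics/s3.png

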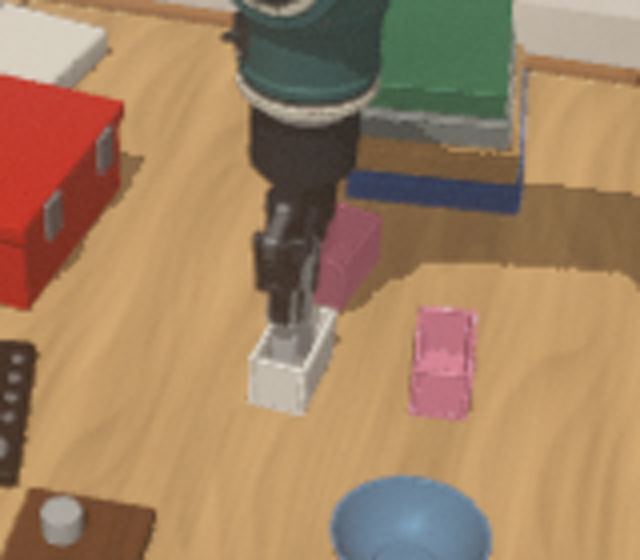

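Emit:
play_rows:
  moves:
    - {"ax":0,"ay":0,"az":0,"dx":0,"dy":0,"dz":-0.8,"fingers":53}
    - {"ax":0,"ay":0,"az":0,"dx":0,"dy":0,"dz":-1.6,"fingers":53}
    - {"ax":0,"ay":0,"az":0,"dx":0,"dy":0,"dz":-2,"fingers":53}
    - {"ax":0,"ay":0,"az":0,"dx":0,"dy":0,"dz":-2,"fingers":53}
    - {"ax":0,"ay":0,"az":0,"dx":0,"dy":0,"dz":-1.5,"fingers":53}
    - {"ax":0,"ay":0,"az":0,"dx":0,"dy":0,"dz":-0.8,"fingers":53}
    - {"ax":0,"ay":0,"az":0,"dx":0,"dy":0,"dz":0,"fingers":53}
    - {"ax":0,"ay":0,"az":0,"dx":0,"dy":0,"dz":0,"fingers":53}

```text
time: 4.7
tcp_pos: [510.6, -294.5, 176.1]
tcp_rot: [0.999, -0.05, -0.0, -0.0]
force: [0.1, -0.1, -1.5]
opening: 45.0
```

Run:
```python
from h import *
print(read_state()["opening"])
for yaw in(0.5,.5-np.pi/2): plan([580,-30,180],yaw)
p=camera("wrist");save(p,"w4.png")
p=camera("side");save(p,"s4.png",(230,80,390,220),4)
```

```text
45.02930479435887
now [ 510.6 -294.5  176.1] tool yaw -0.099 t 4.7
turn [-0.001  0.    -0.599] shift cm [  4.27 -27.01  -0.38] rows>= 6.55888528603182 4.795835228782233
now [ 510.6 -294.5  176.1] tool yaw -0.099 t 4.7
turn [-0.     0.001  0.971] shift cm [  4.27 -27.01  -0.38] rows>= 6.55888528603182 7.770538487465294
```

View pics/s4.png

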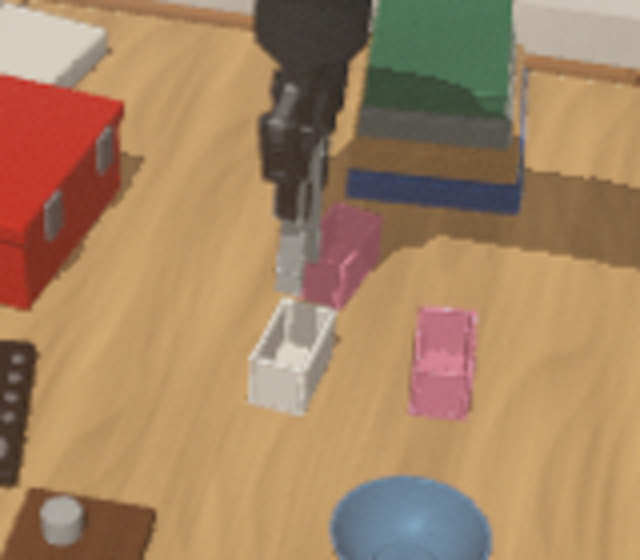

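View pics/w4.png

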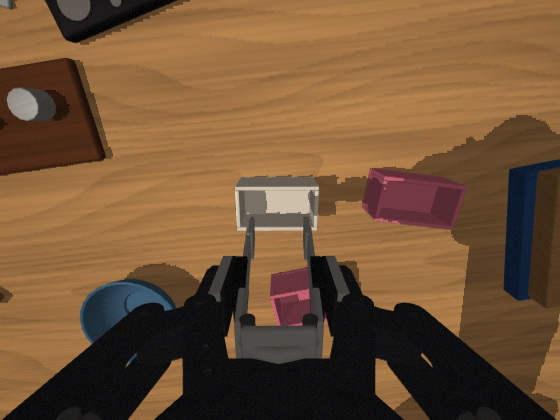

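Emit:
play_rows:
  moves:
    - {"ax":0,"ay":0,"az":0,"dx":0.25,"dy":-1.5,"dz":0,"fingers":53}
    - {"ax":0,"ay":0,"az":0,"dx":0.45,"dy":-2.6,"dz":0,"fingers":53}
    - {"ax":0,"ay":0,"az":0,"dx":0.5,"dy":-3,"dz":0,"fingers":53}
    - {"ax":0,"ay":0,"az":0,"dx":0.5,"dy":-3,"dz":0,"fingers":53}
    - {"ax":0,"ay":0,"az":0,"dx":0.5,"dy":-3,"dz":0,"fingers":53}
    - {"ax":0,"ay":0,"az":0,"dx":0.5,"dy":-3,"dz":0,"fingers":53}
    - {"ax":0,"ay":0,"az":0,"dx":0.5,"dy":-3,"dz":0,"fingers":53}
    - {"ax":0,"ay":0,"az":0,"dx":0.5,"dy":-3,"dz":0,"fingers":53}
    - {"ax":0,"ay":0,"az":0,"dx":0.4,"dy":-2,"dz":0,"fingers":53}
    - {"ax":0,"ay":0,"az":0,"dx":0.1,"dy":-0.8,"dz":0,"fingers":53}
    - {"ax":0,"ay":0,"az":0,"dx":0,"dy":0,"dz":0,"fingers":53}

```text
time: 5.72
tcp_pos: [574.4, -40.6, 163.4]
tcp_rot: [0.999, -0.052, -0.009, -0.002]
force: [-0.8, -0.6, 0.0]
opening: 45.7
```

Emit:
play_rows:
  moves:
    - {"ax":0,"ay":0,"az":-0.06,"dx":0,"dy":0,"dz":0,"fingers":53}
    - {"ax":0,"ay":0,"az":-0.1,"dx":0,"dy":0,"dz":0,"fingers":53}
    - {"ax":0,"ay":0,"az":-0.1,"dx":0,"dy":0,"dz":0,"fingers":53}
    - {"ax":0,"ay":0,"az":-0.1,"dx":0,"dy":0,"dz":0,"fingers":53}
    - {"ax":0,"ay":0,"az":-0.1,"dx":0,"dy":0,"dz":0,"fingers":53}
    - {"ax":0,"ay":0,"az":-0.07,"dx":0,"dy":0,"dz":0,"fingers":53}
    - {"ax":0,"ay":0,"az":-0.03,"dx":0,"dy":0,"dz":0,"fingers":53}
    - {"ax":0,"ay":0,"az":0,"dx":0,"dy":0,"dz":0,"fingers":53}

```text
time: 6.38
tcp_pos: [570.1, -51.2, 157.9]
tcp_rot: [0.972, 0.236, -0.013, -0.004]
force: [0.5, -0.5, -1.1]
opening: 45.5
```

Run:
```python
from h import *
plan([585,-25,180],.5)
s=read_state();p=camera("wrist");save(p,"w5.png");W=wcloud(p,s)
x,y,z=W[...,0],W[...,1],W[...,2]
for r in regions_of(p,"cube_center"): print(r["score"],r["position"])
m=(abs(x-616)<22)&(abs(y+11)<22)&(z>30)&(z<45);print("cube",rect(W[m]),m.sum(),np.nanmedian(z[m]))
T=cloud(p,np.array(p["tool_from_camera"]))
m=(T[...,2]>50)&(T[...,2]<90)&(abs(T[...,0])<25)&(abs(T[...,1])<40)
for a in(50,60,70):
  mm=m&(T[...,2]>=a)&(T[...,2]<a+10)
  for sg in(1,-1):
    q=T[mm&(sg*T[...,1]>0)]; print(a,sg,len(q),np.round(np.percentile(q,[2,50,98],axis=0),1).tolist() if len(q) else 0)
print(read_state()["tcp_pos"]-s["tcp_pos"],s["opening"])
```

```text
now [570.1 -51.2 157.9] tool yaw 0.476 t 6.3833
turn [-0.014  0.023 -0.024] shift cm [ 2.48 -1.68 -2.24] rows>= 0.8965623682111744 0.2913432119267974
0.84 [259.2, 139.8]
cube (array([616.5, -10.8]), array([24., 24.]), 29.6) 835 35.995428497668144
50 1 43 [[7.6, 17.7, 50.2], [9.2, 20.1, 54.8], [10.0, 22.8, 59.2]]
50 -1 47 [[5.4, -21.6, 50.3], [9.1, -18.6, 54.5], [9.8, -16.5, 59.7]]
60 1 45 [[-8.5, 18.4, 60.6], [9.0, 19.2, 65.2], [9.7, 22.2, 69.5]]
60 -1 37 [[-9.0, -21.1, 61.3], [9.1, -18.2, 65.1], [9.7, -17.1, 69.5]]
70 1 27 [[0.4, 18.8, 70.6], [9.2, 19.6, 73.5], [9.7, 22.7, 77.1]]
70 -1 31 [[-3.9, -21.4, 70.1], [8.9, -18.4, 73.5], [9.5, -17.6, 78.0]]
[0.05977883 0.27136234 0.12703429] 45.48534234148279
```

View pics/w5.png

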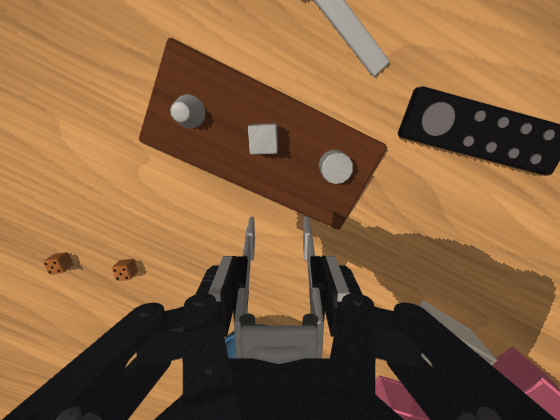

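The crop shows the cube (259,140), cone (187,110) and drum (336,167). The cube is 24×24 mm, sits in the middle and its top is at z 36, so it fits. I'll move above it.

Run:
```python
from h import *
plan([616.5,-10.5,150],.515)
```

```text
now [570.1 -50.9 158. ] tool yaw 0.473 t 6.4833
turn [-0.014  0.023 -0.043] shift cm [ 5.99 -1.48  0.69] rows>= 1.4878295011393528 0.4029664128432404
```

Emit:
play_rows:
  moves:
    - {"ax":-0.014,"ay":0.023,"az":-0.043,"dx":0.8,"dy":-0.2,"dz":0,"fingers":53}
    - {"ax":0,"ay":0,"az":0,"dx":1.6,"dy":-0.3,"dz":0.1,"fingers":53}
    - {"ax":0,"ay":0,"az":0,"dx":1.6,"dy":-0.3,"dz":0.1,"fingers":53}
    - {"ax":0,"ay":0,"az":0,"dx":1.2,"dy":-0.3,"dz":0,"fingers":53}
    - {"ax":0,"ay":0,"az":0,"dx":0.5,"dy":-0.1,"dz":0,"fingers":53}
    - {"ax":0,"ay":0,"az":0,"dx":0,"dy":0,"dz":0,"fingers":53}
    - {"ax":0,"ay":0,"az":0,"dx":0,"dy":0,"dz":0,"fingers":53}

```text
time: 7.07
tcp_pos: [614.7, -15.1, 154.6]
tcp_rot: [0.968, 0.25, -0.001, 0.0]
force: [-0.7, -1.3, -0.1]
opening: 45.3
```

Run:
```python
from h import *
plan([616.5,-10.5,150],.515)
```

```text
now [614.7 -15.1 154.6] tool yaw 0.505 t 7.0667
turn [ 0.     0.002 -0.01 ] shift cm [ 0.38 -0.32  0.46] rows>= 0.16174199177471824 0.0848382673959417
```

Emit:
play_rows:
  moves:
    - {"ax":0,"ay":0.002,"az":-0.01,"dx":0.38,"dy":-0.32,"dz":0,"fingers":53}
    - {"ax":0,"ay":0,"az":0,"dx":0,"dy":0,"dz":0.3,"fingers":53}
    - {"ax":0,"ay":0,"az":0,"dx":0,"dy":0,"dz":0,"fingers":53}
    - {"ax":0,"ay":0,"az":0,"dx":0,"dy":0,"dz":0,"fingers":53}

```text
time: 7.4
tcp_pos: [615.5, -11.7, 151.3]
tcp_rot: [0.967, 0.254, -0.0, 0.0]
force: [1.1, -0.2, -0.5]
opening: 45.3
```

Run:
```python
from h import *
plan([616.5,-10.5,96],.515)
s=read_state();p=camera("wrist");save(p,"w6.png");W=wcloud(p,s)
x,y,z=W[...,0],W[...,1],W[...,2]
m=(abs(x-616)<22)&(abs(y+11)<22)&(z>30)&(z<45);print("cube",rect(W[m]),m.sum(),np.nanmedian(z[m]))
T=cloud(p,np.array(p["tool_from_camera"]))
q=T[m];print("cube in tool",rect(q))
m=(T[...,2]>60)&(T[...,2]<90)&(abs(T[...,0])<25)&(abs(T[...,1])<40)
for sg in(1,-1):
    q=T[m&(sg*T[...,1]>0)]; print(sg,len(q),np.round(np.percentile(q,[2,50,98],axis=0),1).tolist() if len(q) else 0)
```

```text
now [615.5 -11.7 151.3] tool yaw 0.514 t 7.4
turn [ 0.001  0.    -0.001] shift cm [ 0.14 -0.06  5.53] rows>= 1.3256586522536025 0.01216653652681635
cube (array([616.5, -10.5]), array([24.1, 23.5]), 29.5) 728 35.96040995462023
cube in tool (array([ 1.5, -0.7]), array([23.5, 24.1]), 90.0)
1 75 [[-8.8, 18.4, 60.8], [9.0, 19.4, 68.0], [9.7, 22.6, 77.2]]
-1 66 [[-8.8, -21.4, 61.3], [9.0, -18.4, 68.7], [9.7, -17.1, 77.6]]
```

View pics/w6.png

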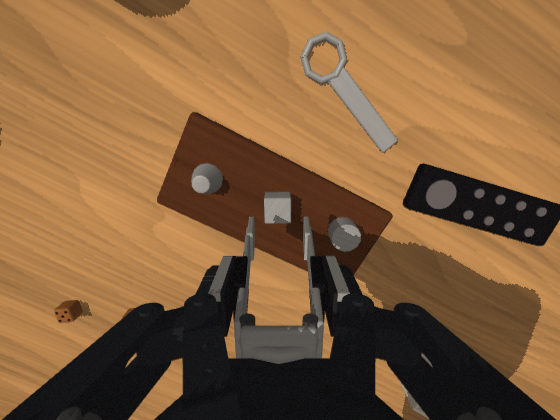

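Emit:
play_rows:
  moves:
    - {"ax":0,"ay":0,"az":0,"dx":0.17,"dy":-0.12,"dz":0.6,"fingers":53}
    - {"ax":0,"ay":0,"az":0,"dx":0,"dy":0,"dz":1,"fingers":53}
    - {"ax":0,"ay":0,"az":0,"dx":0,"dy":0,"dz":0.8,"fingers":53}
    - {"ax":0,"ay":0,"az":0,"dx":0,"dy":0,"dz":0,"fingers":53}
    - {"ax":0,"ay":0,"az":0,"dx":0,"dy":0,"dz":0,"fingers":53}

```text
time: 7.87
tcp_pos: [615.9, -10.4, 124.1]
tcp_rot: [0.967, 0.254, -0.001, 0.0]
force: [0.2, -1.4, -0.3]
opening: 45.4
```

Run:
```python
from h import *
plan([616.7,-10.2,96],.515)
s=read_state();p=camera("wrist");W=wcloud(p,s)
x,y,z=W[...,0],W[...,1],W[...,2]
m=(abs(x-616)<22)&(abs(y+11)<22)&(z>32)&(z<38)
T=cloud(p,np.array(p["tool_from_camera"]))
m&=abs(T[...,1]<16)
q=T[m];print("cube in tool",rect(q),np.percentile(q,[2,98],axis=0))
```

```text
now [615.9 -10.4 124.1] tool yaw 0.513 t 7.8667
turn [ 0.001  0.001 -0.002] shift cm [0.08 0.02 2.81] rows>= 0.6746369782646812 0.022287547794148866
cube in tool (array([1.1, 0.5]), array([23.9, 23.3]), 89.7) [[-10.13943956 -10.80776122  86.78284008]
 [ 12.46666058  12.23405784  91.25517566]]
```

Centred to within 1 mm. I'll descend, then close.

Emit:
play_rows:
  moves:
    - {"ax":0,"ay":0,"az":0,"dx":0.1,"dy":0,"dz":0.8,"fingers":53}
    - {"ax":0,"ay":0,"az":0,"dx":0,"dy":0,"dz":0.9,"fingers":53}
    - {"ax":0,"ay":0,"az":0,"dx":0,"dy":0,"dz":0.6,"fingers":53}
    - {"ax":0,"ay":0,"az":0,"dx":0,"dy":0,"dz":0,"fingers":53}
    - {"ax":0,"ay":0,"az":0,"dx":0,"dy":0,"dz":0,"fingers":53}

```text
time: 8.33
tcp_pos: [616.8, -9.9, 98.5]
tcp_rot: [0.967, 0.254, -0.001, 0.0]
force: [0.1, -0.0, -0.9]
opening: 45.1
```

Run:
```python
from h import *
plan([616.7,-10.2,96],.515)
print(read_state()["force"])
```

```text
now [616.8  -9.9  98.5] tool yaw 0.513 t 8.3333
turn [ 0.001  0.001 -0.002] shift cm [-0.02  0.02  0.25] rows>= 0.06119321966597669 0.022271387791376253
[ 0.14362497 -0.04749291 -0.86769328]
```

Emit:
play_rows:
  moves:
    - {"ax":0,"ay":0,"az":0,"dx":0,"dy":0,"dz":0.25,"fingers":53}
    - {"ax":0,"ay":0,"az":0,"dx":0,"dy":0,"dz":0,"fingers":51}
    - {"ax":0,"ay":0,"az":0,"dx":0,"dy":0,"dz":0,"fingers":49}
    - {"ax":0,"ay":0,"az":0,"dx":0,"dy":0,"dz":0,"fingers":47}
    - {"ax":0,"ay":0,"az":0,"dx":0,"dy":0,"dz":0,"fingers":45}
    - {"ax":0,"ay":0,"az":0,"dx":0,"dy":0,"dz":0,"fingers":43}
    - {"ax":0,"ay":0,"az":0,"dx":0,"dy":0,"dz":0,"fingers":43}
    - {"ax":0,"ay":0,"az":0,"dx":0,"dy":0,"dz":0,"fingers":43}
  grip_force: 30

```text
time: 9.0
tcp_pos: [617.3, -9.9, 96.7]
tcp_rot: [0.967, 0.254, 0.0, 0.001]
force: [0.5, 0.4, -1.5]
opening: 39.6
```

Run:
```python
from h import *
plan([616.7,-10.2,96],.515)
print(read_state()["force"],read_state()["opening"])
p=camera("wrist");save(p,"w7.png",(150,140,410,360),3)
```

```text
now [617.3  -9.9  96.7] tool yaw 0.513 t 9.0
turn [ 0.001  0.    -0.002] shift cm [-0.06 -0.01  0.07] rows>= 0.022245928329756248 0.021667631738786382
[ 0.46744746  0.43765101 -1.46320374] 39.5807430011682
```

View pics/w7.png

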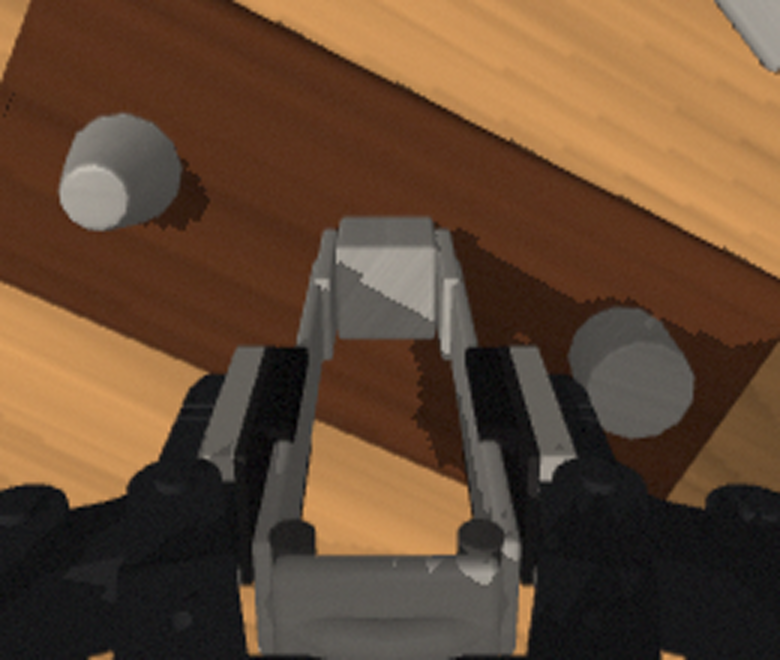

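The fingers stopped at 39.6 mm, so the cube is clamped by the jaws. I'll lift.

Emit:
play_rows:
  moves:
    - {"ax":0,"ay":0,"az":0,"dx":0,"dy":0,"dz":-0.5,"fingers":43}
    - {"ax":0,"ay":0,"az":0,"dx":0,"dy":0,"dz":-1.2,"fingers":43}
    - {"ax":0,"ay":0,"az":0,"dx":0,"dy":0,"dz":-1.8,"fingers":43}
    - {"ax":0,"ay":0,"az":0,"dx":0,"dy":0,"dz":-2,"fingers":43}
    - {"ax":0,"ay":0,"az":0,"dx":0,"dy":0,"dz":-2,"fingers":43}
    - {"ax":0,"ay":0,"az":0,"dx":0,"dy":0,"dz":-1.8,"fingers":43}
    - {"ax":0,"ay":0,"az":0,"dx":0,"dy":0,"dz":-1.2,"fingers":43}
    - {"ax":0,"ay":0,"az":0,"dx":0,"dy":0,"dz":-0.6,"fingers":43}
    - {"ax":0,"ay":0,"az":0,"dx":0,"dy":0,"dz":0,"fingers":43}

```text
time: 9.8
tcp_pos: [617.0, -9.3, 219.7]
tcp_rot: [0.967, 0.254, 0.001, 0.001]
force: [-0.1, -1.0, -1.6]
opening: 39.4
```

Run:
```python
from h import *
plan([510,320,220],.5)
print(read_state()["force"],read_state()["opening"])
p=camera("wrist");save(p,"w8.png")
```

```text
now [617.   -9.3 219.7] tool yaw 0.513 t 9.8
turn [ 0.002 -0.002  0.013] shift cm [  6.85 -33.94  -0.08] rows>= 8.30434093520804 0.10852946103424016
[-0.10599148 -0.98326285 -1.62023744] 39.44642433011656
```

View pics/w8.png

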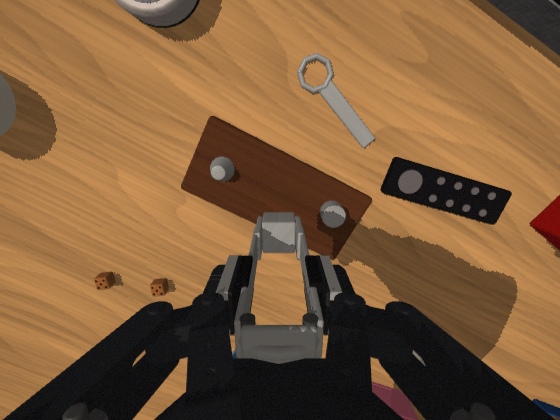

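Emit:
play_rows:
  moves:
    - {"ax":0,"ay":0,"az":0,"dx":0.25,"dy":-1.1,"dz":0,"fingers":43}
    - {"ax":0,"ay":0,"az":0,"dx":0.5,"dy":-2.2,"dz":0,"fingers":43}
    - {"ax":0,"ay":0,"az":0,"dx":0.65,"dy":-2.9,"dz":0,"fingers":43}
    - {"ax":0,"ay":0,"az":0,"dx":0.75,"dy":-3.3,"dz":0,"fingers":43}
    - {"ax":0,"ay":0,"az":0,"dx":0.75,"dy":-3.3,"dz":0,"fingers":43}
    - {"ax":0,"ay":0,"az":0,"dx":0.75,"dy":-3.3,"dz":0,"fingers":43}
    - {"ax":0,"ay":0,"az":0,"dx":0.75,"dy":-3.3,"dz":0,"fingers":43}
    - {"ax":0,"ay":0,"az":0,"dx":0.75,"dy":-3.3,"dz":0,"fingers":43}
    - {"ax":0,"ay":0,"az":0,"dx":0.65,"dy":-2.9,"dz":0,"fingers":43}
    - {"ax":0,"ay":0,"az":0,"dx":0.5,"dy":-2,"dz":0,"fingers":43}
    - {"ax":0,"ay":0,"az":0,"dx":0.25,"dy":-1,"dz":0,"fingers":43}
    - {"ax":0,"ay":0,"az":0,"dx":0,"dy":0,"dz":0,"fingers":43}

```text
time: 10.85
tcp_pos: [519.9, 288.7, 207.6]
tcp_rot: [0.967, 0.254, -0.007, -0.0]
force: [0.3, 0.2, -0.6]
opening: 39.3
```

Run:
```python
from h import *
plan([510,310,220],.5)
print(read_state()["force"],read_state()["opening"])
```

```text
now [519.9 288.7 207.6] tool yaw 0.514 t 10.85
turn [-0.004  0.015  0.014] shift cm [ 0.17 -2.35 -1.23] rows>= 0.6381524709033023 0.16272454718750332
[ 0.29833468  0.24500427 -0.55972476] 39.30437733665869
```

Emit:
play_rows:
  moves:
    - {"ax":-0.004,"ay":0.015,"az":0,"dx":0,"dy":0,"dz":-0.8,"fingers":43}
    - {"ax":0,"ay":0,"az":0,"dx":0,"dy":0,"dz":0,"fingers":43}

```text
time: 11.02
tcp_pos: [519.5, 288.2, 214.9]
tcp_rot: [0.967, 0.254, -0.0, 0.0]
force: [0.4, -1.0, -0.7]
opening: 39.5
```

Run:
```python
from h import *
s=read_state();p=camera("wrist");save(p,"w9.png");W=wcloud(p,s)
for r in regions_of(p,"mug"):
    q=W[r["region"]];q=q[q[:,2]>74];print(r["score"],r["position"],rect(q) if len(q)>4 else 0)
x,y,z=W[...,0],W[...,1],W[...,2]
T=cloud(p,np.array(p["tool_from_camera"]))
m=(abs(x-538)<60)&(abs(y-336)<75)&(z>74)&(z<84)&~((abs(T[...,0])<30)&(abs(T[...,1])<30))
q=W[m][:,:2]
# circle fit
A=np.c_[2*q,np.ones(len(q))];c=np.linalg.lstsq(A,(q**2).sum(1),rcond=None)[0];rr=np.sqrt(c[2]+c[:2]@c[:2])
print("circle",c[:2],rr,len(q),rect(W[m]))
for _ in range(5):
    d=np.linalg.norm(q-c[:2],axis=1);k=abs(d-41)<5;A=np.c_[2*q[k],np.ones(k.sum())];c=np.linalg.lstsq(A,(q[k]**2).sum(1),rcond=None)[0]
print(c[:2],np.sqrt(c[2]+c[:2]@c[:2]),k.sum())
plan([c[0],c[1],200],.515)
```

```text
0.94 [243.7, 159.8] (array([539.4, 335. ]), array([87.1, 86.6]), 26.0)
circle [539.57838381 335.19182034] 41.42500705678655 1196 (array([540.9, 339.7]), array([77.8, 87.3]), 67.6)
[539.57838381 335.19182034] 41.42500705678655 1196
now [519.7 287.1 213.9] tool yaw 0.513 t 11.1167
turn [ 0.001  0.003 -0.002] shift cm [ 4.1  -3.22  1.38] rows>= 1.292598222940205 0.027102500364976648
```

View pics/w9.png

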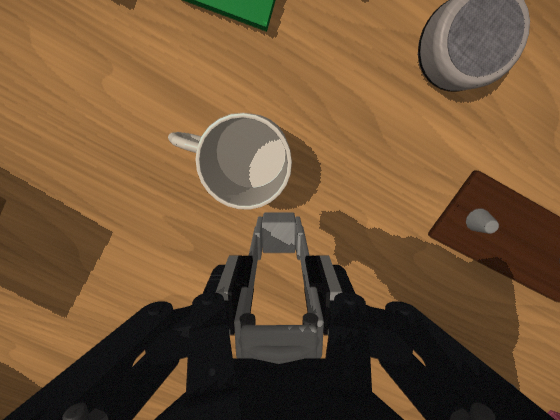

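The mug is at (244,160) with its handle at upper left, and its centre is about (539.5,335). The cube is in the jaws at (279,232).

Emit:
play_rows:
  moves:
    - {"ax":0,"ay":0,"az":0,"dx":0.8,"dy":-0.6,"dz":0,"fingers":43}
    - {"ax":0,"ay":0,"az":0,"dx":1.3,"dy":-1,"dz":0,"fingers":43}
    - {"ax":0,"ay":0,"az":0,"dx":1.1,"dy":-0.8,"dz":0,"fingers":43}
    - {"ax":0,"ay":0,"az":0,"dx":0.5,"dy":-0.5,"dz":0,"fingers":43}
    - {"ax":0,"ay":0,"az":0,"dx":0,"dy":0,"dz":0,"fingers":43}
    - {"ax":0,"ay":0,"az":0,"dx":0,"dy":0,"dz":0,"fingers":43}

```text
time: 11.62
tcp_pos: [542.2, 327.8, 213.5]
tcp_rot: [0.968, 0.249, -0.001, 0.002]
force: [-1.0, -0.2, -1.6]
opening: 39.8
```

Run:
```python
from h import *
plan([539.5,335,160],.515);print(read_state()["opening"])
```

```text
now [542.2 327.8 213.5] tool yaw 0.504 t 11.6167
turn [ 0.003  0.003 -0.011] shift cm [ 0.13 -0.78  5.35] rows>= 1.296383100475862 0.09551454359843371
39.844807823736005
```

Emit:
play_rows:
  moves:
    - {"ax":0.003,"ay":0.003,"az":0,"dx":0.13,"dy":-0.78,"dz":0.5,"fingers":43}
    - {"ax":0,"ay":0,"az":0,"dx":0,"dy":0,"dz":1.3,"fingers":43}
    - {"ax":0,"ay":0,"az":0,"dx":0,"dy":0,"dz":1.3,"fingers":43}
    - {"ax":0,"ay":0,"az":0,"dx":0,"dy":0,"dz":0.6,"fingers":43}
    - {"ax":0,"ay":0,"az":0,"dx":0,"dy":0,"dz":0,"fingers":43}
    - {"ax":0,"ay":0,"az":0,"dx":0,"dy":0,"dz":0,"fingers":43}

```text
time: 12.12
tcp_pos: [538.4, 333.4, 171.9]
tcp_rot: [0.969, 0.248, -0.0, 0.0]
force: [0.3, -0.5, -1.2]
opening: 39.6
```

Run:
```python
from h import *
plan([539.5,335,98],.515);print(read_state()["opening"])
p=camera("wrist");save(p,"w10.png")
p=camera("side");save(p,"s10.png",(130,260,310,420),3.5)
```

```text
now [538.4 333.4 171.9] tool yaw 0.502 t 12.1167
turn [ 0.     0.001 -0.013] shift cm [ 0.18 -0.1   7.39] rows>= 1.7726414481831505 0.1049045052778022
39.60167529292745
```

View pics/w10.png

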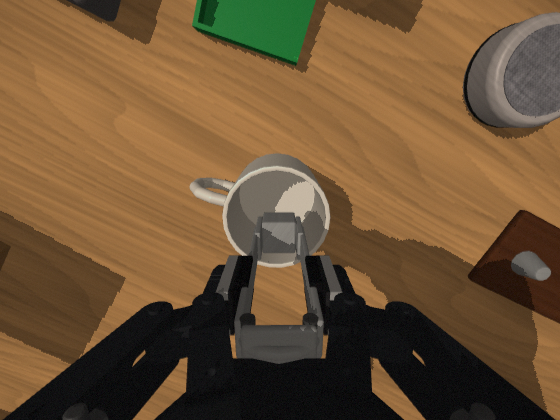

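View pics/s10.png

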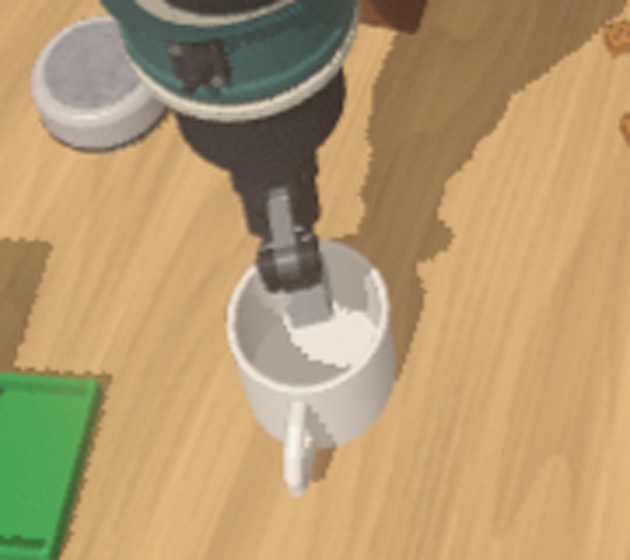

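Emit:
play_rows:
  moves:
    - {"ax":0,"ay":0,"az":0,"dx":0.18,"dy":-0.1,"dz":0.7,"fingers":43}
    - {"ax":0,"ay":0,"az":0,"dx":0,"dy":0,"dz":1.3,"fingers":43}
    - {"ax":0,"ay":0,"az":0,"dx":0,"dy":0,"dz":1.5,"fingers":43}
    - {"ax":0,"ay":0,"az":0,"dx":0,"dy":0,"dz":1.3,"fingers":43}
    - {"ax":0,"ay":0,"az":0,"dx":0,"dy":0,"dz":0.7,"fingers":43}
    - {"ax":0,"ay":0,"az":0,"dx":0,"dy":0,"dz":0.3,"fingers":43}
    - {"ax":0,"ay":0,"az":0,"dx":0,"dy":0,"dz":0,"fingers":43}
    - {"ax":0,"ay":0,"az":0,"dx":0,"dy":0,"dz":0,"fingers":43}

```text
time: 12.88
tcp_pos: [540.5, 335.7, 109.7]
tcp_rot: [0.969, 0.248, 0.001, -0.0]
force: [0.8, -0.2, -0.6]
opening: 39.3
```

Run:
```python
from h import *
plan([539.5,335,97],.515);print(read_state()["opening"],read_state()["force"])
```

```text
now [540.5 335.7 109.7] tool yaw 0.502 t 12.8833
turn [ 0.    -0.002 -0.013] shift cm [-0.12  0.01  1.27] rows>= 0.3064099292300075 0.10793611915851145
39.26260857112984 [ 0.81355302 -0.16636026 -0.57096747]
```

Emit:
play_rows:
  moves:
    - {"ax":0,"ay":0,"az":0,"dx":-0.1,"dy":0,"dz":0.6,"fingers":43}
    - {"ax":0,"ay":0,"az":0,"dx":0,"dy":0,"dz":0.5,"fingers":43}
    - {"ax":0,"ay":0,"az":0,"dx":0,"dy":0,"dz":0,"fingers":43}
    - {"ax":0,"ay":0,"az":0,"dx":0,"dy":0,"dz":0,"fingers":43}

```text
time: 13.22
tcp_pos: [540.2, 335.6, 99.0]
tcp_rot: [0.969, 0.248, 0.002, -0.0]
force: [-0.2, 0.4, -1.8]
opening: 39.3
```

Run:
```python
from h import *
plan([539.5,335,97],.515);print(read_state()["opening"],read_state()["force"])
s=read_state();p=camera("wrist");save(p,"w11.png",(150,120,410,340),3)
T=cloud(p,np.array(p["tool_from_camera"]))
m=(abs(T[...,0])<14)&(abs(T[...,1])<45)&(abs(T[...,1])>20)&(T[...,2]<40)
q=T[m];print("finger front z",np.percentile(q[:,2],[90,98]),s["tcp_pos"][2])
```

```text
now [540.2 335.6  99. ] tool yaw 0.501 t 13.2167
turn [ 0.    -0.004 -0.014] shift cm [-0.09  0.01  0.2 ] rows>= 0.05275947269138314 0.11209301180838865
39.340308566091785 [-0.24642745  0.37641339 -1.79175834]
finger front z [ 2.39188868 29.13943678] 98.99292986191755
```

View pics/w11.png

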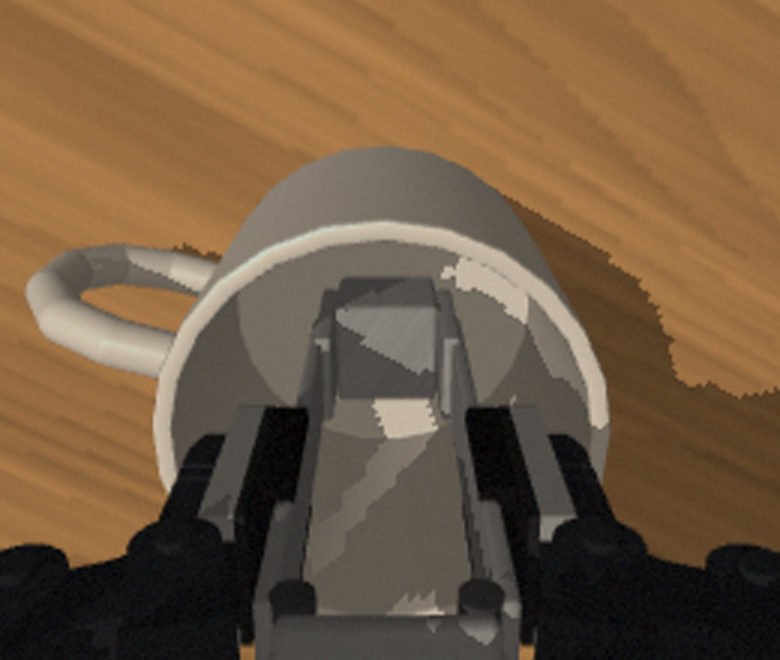

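Emit:
play_rows:
  moves:
    - {"ax":0,"ay":0,"az":0,"dx":-0.05,"dy":0,"dz":0.35,"fingers":43}
    - {"ax":0,"ay":0,"az":0,"dx":0,"dy":0,"dz":0,"fingers":43}
    - {"ax":0,"ay":0,"az":0,"dx":0,"dy":0,"dz":0,"fingers":46}
    - {"ax":0,"ay":0,"az":0,"dx":0,"dy":0,"dz":0,"fingers":49}
    - {"ax":0,"ay":0,"az":0,"dx":0,"dy":0,"dz":0,"fingers":52}
    - {"ax":0,"ay":0,"az":0,"dx":0,"dy":0,"dz":0,"fingers":53}
    - {"ax":0,"ay":0,"az":0,"dx":0,"dy":0,"dz":0,"fingers":53}
    - {"ax":0,"ay":0,"az":0,"dx":0,"dy":0,"dz":0,"fingers":53}

```text
time: 13.93
tcp_pos: [540.3, 335.6, 96.2]
tcp_rot: [0.969, 0.248, 0.003, -0.001]
force: [0.1, 0.3, -0.5]
opening: 45.4
```

Run:
```python
from h import *
plan([539.5,335,97],.515);print(read_state()["opening"],read_state()["force"])
s=read_state();p=camera("wrist");save(p,"w12.png",(150,120,410,340),3)
```

```text
now [540.3 335.6  96.2] tool yaw 0.501 t 13.9333
turn [ 0.    -0.005 -0.014] shift cm [-0.09  0.01 -0.08] rows>= 0.03015424723175667 0.11645876170171064
45.44707744417276 [ 0.14807498  0.33710806 -0.47688865]
```

View pics/w12.png

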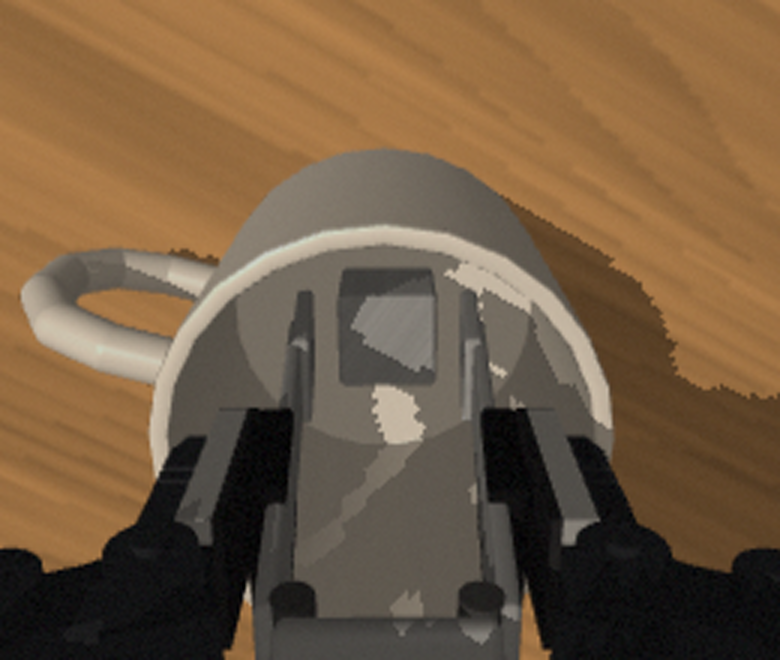

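The cube is released and lies on the mug floor, with the jaws clear on both sides. I'll lift straight up.

Emit:
play_rows:
  moves:
    - {"ax":0,"ay":0,"az":0,"dx":0,"dy":0,"dz":-0.5,"fingers":53}
    - {"ax":0,"ay":-0.005,"az":0,"dx":0,"dy":0,"dz":-1.2,"fingers":53}
    - {"ax":0,"ay":0,"az":0,"dx":0,"dy":0,"dz":-1.8,"fingers":53}
    - {"ax":0,"ay":0,"az":0,"dx":0,"dy":0,"dz":-2,"fingers":53}
    - {"ax":0,"ay":0,"az":0,"dx":0,"dy":0,"dz":-2,"fingers":53}
    - {"ax":0,"ay":0,"az":0,"dx":0,"dy":0,"dz":-2,"fingers":53}
    - {"ax":0,"ay":0,"az":0,"dx":0,"dy":0,"dz":-1.8,"fingers":53}
    - {"ax":0,"ay":0,"az":0,"dx":0,"dy":0,"dz":-1,"fingers":53}
    - {"ax":0,"ay":0,"az":0,"dx":0,"dy":0,"dz":0,"fingers":53}
    - {"ax":0,"ay":0,"az":0,"dx":0,"dy":0,"dz":0,"fingers":53}

```text
time: 14.82
tcp_pos: [539.3, 335.4, 226.6]
tcp_rot: [0.969, 0.248, -0.0, 0.0]
force: [0.7, 0.7, -1.3]
opening: 45.1
```

Run:
```python
from h import *
plan([510,-294.5,215],-.1);print(read_state()["opening"],read_state()["force"])
s=read_state();p=camera("wrist");save(p,"w13.png")
```

```text
now [539.3 335.4 226.6] tool yaw 0.502 t 14.8167
turn [0.    0.001 0.602] shift cm [-32.88  53.8    1.2 ] rows>= 15.124329249584386 4.816885480453646
45.13558277176606 [ 0.69766703  0.74994018 -1.33288963]
```

View pics/w13.png

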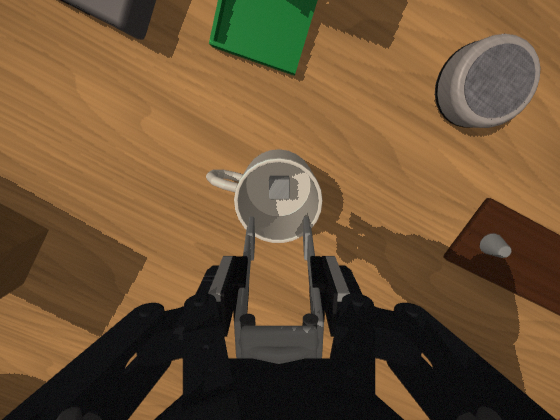

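The cube is in the mug at (279,187). I'll carry the tongs back.

Emit:
play_rows:
  moves:
    - {"ax":0,"ay":0,"az":0,"dx":-0.8,"dy":1.3,"dz":0,"fingers":53}
    - {"ax":0,"ay":0,"az":0,"dx":-1.3,"dy":2.2,"dz":0,"fingers":53}
    - {"ax":0,"ay":0,"az":0,"dx":-1.6,"dy":2.7,"dz":-0.1,"fingers":53}
    - {"ax":0,"ay":0,"az":0,"dx":-1.6,"dy":2.7,"dz":-0.1,"fingers":53}
    - {"ax":0,"ay":0,"az":0,"dx":-1.6,"dy":2.7,"dz":-0.1,"fingers":53}
    - {"ax":0,"ay":0,"az":0,"dx":-1.6,"dy":2.7,"dz":-0.1,"fingers":53}
    - {"ax":0,"ay":0,"az":0,"dx":-1.6,"dy":2.7,"dz":-0.1,"fingers":53}
    - {"ax":0,"ay":0,"az":0,"dx":-1.6,"dy":2.7,"dz":-0.1,"fingers":53}
    - {"ax":0,"ay":0,"az":0,"dx":-1.6,"dy":2.7,"dz":-0.1,"fingers":53}
    - {"ax":0,"ay":0,"az":0,"dx":-1.6,"dy":2.7,"dz":-0.1,"fingers":53}
    - {"ax":0,"ay":0,"az":0,"dx":-1.2,"dy":2,"dz":0,"fingers":53}
    - {"ax":0,"ay":0,"az":0,"dx":-0.6,"dy":1,"dz":0,"fingers":53}

```text
time: 15.87
tcp_pos: [519.1, -9.4, 220.4]
tcp_rot: [0.968, 0.25, -0.011, -0.001]
force: [0.4, 0.4, -0.3]
opening: 45.3
```

Emit:
play_rows:
  moves:
    - {"ax":0,"ay":0,"az":0.06,"dx":0,"dy":0,"dz":0,"fingers":53}
    - {"ax":0,"ay":0,"az":0.1,"dx":0,"dy":0,"dz":0,"fingers":53}
    - {"ax":0,"ay":0,"az":0.1,"dx":0,"dy":0,"dz":0,"fingers":53}
    - {"ax":0,"ay":0,"az":0.1,"dx":0,"dy":0,"dz":0,"fingers":53}
    - {"ax":0,"ay":0,"az":0.1,"dx":0,"dy":0,"dz":0,"fingers":53}
    - {"ax":0,"ay":0,"az":0.07,"dx":0,"dy":0,"dz":0,"fingers":53}
    - {"ax":0,"ay":0,"az":0.03,"dx":0,"dy":0,"dz":0,"fingers":53}
    - {"ax":0,"ay":0,"az":0,"dx":0,"dy":0,"dz":0,"fingers":53}

```text
time: 16.53
tcp_pos: [512.3, -19.6, 211.4]
tcp_rot: [0.999, -0.047, -0.018, 0.003]
force: [-0.2, -0.1, -0.2]
opening: 45.1
```

Run:
```python
from h import *
plan([511,-294.5,190],-.1);print(read_state()["opening"],read_state()["force"])
```

```text
now [512.3 -19.6 211.4] tool yaw -0.094 t 16.5333
turn [0.009 0.035 0.006] shift cm [ 2.54 27.36  2.28] rows>= 6.611580736135455 0.29197466742422307
45.10207289000195 [-0.20280793 -0.14607615 -0.19589518]
```

Emit:
play_rows:
  moves:
    - {"ax":0.009,"ay":0.035,"az":0,"dx":0.1,"dy":1.2,"dz":-0.2,"fingers":53}
    - {"ax":0,"ay":0,"az":0,"dx":0.2,"dy":2.2,"dz":0,"fingers":53}
    - {"ax":0,"ay":0,"az":0,"dx":0.3,"dy":2.8,"dz":-0.1,"fingers":53}
    - {"ax":0,"ay":0,"az":0,"dx":0.3,"dy":2.8,"dz":-0.1,"fingers":53}
    - {"ax":0,"ay":0,"az":0,"dx":0.3,"dy":2.8,"dz":-0.1,"fingers":53}
    - {"ax":0,"ay":0,"az":0,"dx":0.3,"dy":2.8,"dz":-0.1,"fingers":53}
    - {"ax":0,"ay":0,"az":0,"dx":0.3,"dy":2.8,"dz":-0.1,"fingers":53}
    - {"ax":0,"ay":0,"az":0,"dx":0.3,"dy":2.8,"dz":0,"fingers":53}
    - {"ax":0,"ay":0,"az":0,"dx":0.2,"dy":2.4,"dz":0,"fingers":53}
    - {"ax":0,"ay":0,"az":0,"dx":0.1,"dy":1.2,"dz":0,"fingers":53}
    - {"ax":0,"ay":0,"az":0,"dx":0,"dy":0.3,"dz":0,"fingers":53}
    - {"ax":0,"ay":0,"az":0,"dx":0,"dy":0,"dz":0,"fingers":53}

```text
time: 17.53
tcp_pos: [507.9, -273.3, 208.6]
tcp_rot: [0.999, -0.038, -0.006, -0.002]
force: [0.7, 0.1, -0.8]
opening: 45.3
```

Run:
```python
from h import *
plan([511,-294.5,190],-.1);print(read_state()["opening"],read_state()["force"])
```

```text
now [ 507.9 -273.3  208.6] tool yaw -0.076 t 17.5333
turn [-0.003  0.012  0.024] shift cm [0.5  2.1  1.84] rows>= 0.6798650885808246 0.21964434156370452
45.28840271889452 [ 0.67722142  0.09090184 -0.81288989]
```

Emit:
play_rows:
  moves:
    - {"ax":-0.003,"ay":0.012,"az":0.024,"dx":0.3,"dy":0.8,"dz":0.5,"fingers":53}
    - {"ax":0,"ay":0,"az":0,"dx":0.2,"dy":0.9,"dz":0.6,"fingers":53}
    - {"ax":0,"ay":0,"az":0,"dx":0,"dy":0.3,"dz":0.4,"fingers":53}
    - {"ax":0,"ay":0,"az":0,"dx":0,"dy":0,"dz":0,"fingers":53}
    - {"ax":0,"ay":0,"az":0,"dx":0,"dy":0,"dz":0,"fingers":53}

```text
time: 17.95
tcp_pos: [511.9, -290.9, 190.9]
tcp_rot: [0.999, -0.048, -0.0, -0.001]
force: [0.4, -0.2, -1.0]
opening: 45.4
```

Run:
```python
from h import *
plan([511,-294.5,140],-.1)
s=read_state();p=camera("wrist");save(p,"w14.png");W=wcloud(p,s)
x,y,z=W[...,0],W[...,1],W[...,2]
m=(abs(x-508)<40)&(abs(y+292)<52)&(z>40)&(z<48)
T=cloud(p,np.array(p["tool_from_camera"]))
print("rim world",rect(W[m]),"tool",rect(T[m]),s["tcp_pos"])
m=(T[...,2]>60)&(T[...,2]<85)&(abs(T[...,0])<25)&(abs(T[...,1])<40)
for sg in(1,-1):
    q=T[m&(sg*T[...,1]>0)]; print(sg,len(q),np.round(np.percentile(q,[2,50,98],axis=0),1).tolist() if len(q) else 0)
```

```text
now [ 511.9 -290.9  190.9] tool yaw -0.096 t 17.95
turn [-0.002  0.     0.004] shift cm [-0.06  0.38  5.09] rows>= 1.2236690516522248 0.03147956276602341
rim world (array([ 509.6, -292.4]), array([78.1, 43.8]), 84.3) tool (array([-2.1,  2. ]), array([43.8, 78.1]), 0.2) [ 511.92842978 -290.8616088   190.888651  ]
1 72 [[-7.7, 17.6, 60.5], [9.3, 18.6, 68.5], [9.9, 21.9, 77.1]]
-1 71 [[-8.5, -22.0, 60.5], [9.3, -18.9, 67.8], [10.0, -17.7, 76.3]]
```

View pics/w14.png

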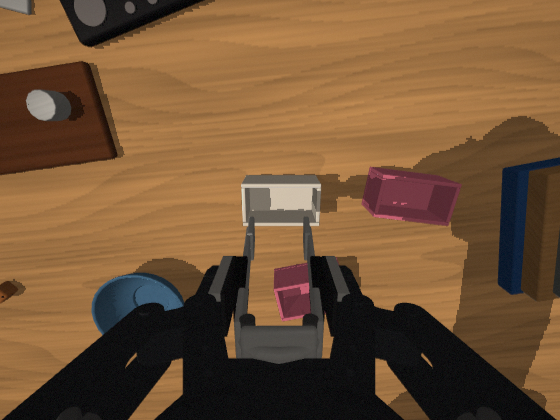

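Emit:
play_rows:
  moves:
    - {"ax":0,"ay":0,"az":0.004,"dx":-0.2,"dy":0.2,"dz":0.6,"fingers":53}
    - {"ax":0,"ay":0,"az":0,"dx":0,"dy":0,"dz":1.3,"fingers":53}
    - {"ax":0,"ay":0,"az":0,"dx":0,"dy":0,"dz":1.4,"fingers":53}
    - {"ax":0,"ay":0,"az":0,"dx":0,"dy":0,"dz":0.6,"fingers":53}
    - {"ax":0,"ay":0,"az":0,"dx":0,"dy":0,"dz":0,"fingers":53}
    - {"ax":0,"ay":0,"az":0,"dx":0,"dy":0,"dz":0,"fingers":53}

```text
time: 18.5
tcp_pos: [510.0, -291.2, 150.6]
tcp_rot: [0.999, -0.049, 0.001, -0.001]
force: [1.0, 0.0, -0.1]
opening: 45.2
```

Run:
```python
from h import *
plan([509.7,-292.5,100],-.1)
s=read_state();p=camera("wrist");save(p,"w15.png");W=wcloud(p,s)
x,y,z=W[...,0],W[...,1],W[...,2]
m=(abs(x-508)<40)&(abs(y+292)<52)&(z>40)&(z<48)
T=cloud(p,np.array(p["tool_from_camera"]))
print("rim world",rect(W[m]),"tool",rect(T[m]),s["tcp_pos"])
```

```text
now [ 510.  -291.2  150.6] tool yaw -0.099 t 18.5
turn [-0.002 -0.001  0.001] shift cm [-0.03  0.14  5.06] rows>= 1.213514060106004 0.019417480032916684
rim world (array([ 509.4, -292.4]), array([78. , 44.4]), 84.3) tool (array([-0.7,  1.4]), array([44.4, 78. ]), 0.0) [ 510.02066927 -291.20714194  150.58600178]
```

Emit:
play_rows:
  moves:
    - {"ax":-0.002,"ay":0,"az":0,"dx":-0.05,"dy":0.14,"dz":0.6,"fingers":53}
    - {"ax":0,"ay":0,"az":0,"dx":0,"dy":0,"dz":1.3,"fingers":53}
    - {"ax":0,"ay":0,"az":0,"dx":0,"dy":0,"dz":1.4,"fingers":53}
    - {"ax":0,"ay":0,"az":0,"dx":0,"dy":0,"dz":1.2,"fingers":53}
    - {"ax":0,"ay":0,"az":0,"dx":0,"dy":0,"dz":0.6,"fingers":53}
    - {"ax":0,"ay":0,"az":0,"dx":0,"dy":0,"dz":0,"fingers":53}
    - {"ax":0,"ay":0,"az":0,"dx":0,"dy":0,"dz":0,"fingers":53}

```text
time: 19.13
tcp_pos: [510.3, -293.4, 96.8]
tcp_rot: [0.999, -0.049, 0.002, 0.001]
force: [-0.9, -0.7, -0.3]
opening: 45.2
```

Run:
```python
from h import *
plan([509.7,-292.5,83.5],-.1);print(read_state()["force"],read_state()["opening"])
```

```text
now [ 510.3 -293.4   96.8] tool yaw -0.099 t 19.1333
turn [ 0.002 -0.005  0.001] shift cm [-0.08 -0.08  1.33] rows>= 0.3192124216903182 0.04316103820392599
[-0.87806216 -0.67167357 -0.28770225] 45.23417554147902
```

Emit:
play_rows:
  moves:
    - {"ax":0.002,"ay":-0.005,"az":0,"dx":-0.05,"dy":-0.05,"dz":0.6,"fingers":53}
    - {"ax":0,"ay":0,"az":0,"dx":0,"dy":0,"dz":0.5,"fingers":53}
    - {"ax":0,"ay":0,"az":0,"dx":0,"dy":0,"dz":0,"fingers":53}
    - {"ax":0,"ay":0,"az":0,"dx":0,"dy":0,"dz":0,"fingers":53}

```text
time: 19.47
tcp_pos: [510.5, -293.1, 85.8]
tcp_rot: [0.999, -0.049, 0.0, 0.0]
force: [0.3, -0.2, -1.4]
opening: 45.4
```

Run:
```python
from h import *
plan([509.7,-292.5,83.5],-.1);print(read_state()["force"],read_state()["opening"])
```

```text
now [ 510.5 -293.1   85.8] tool yaw -0.099 t 19.4667
turn [ 0.001 -0.001  0.001] shift cm [-0.08 -0.05  0.23] rows>= 0.05964279842593071 0.013071711886584243
[ 0.26751037 -0.19268195 -1.37621272] 45.446936184947845
```

Emit:
play_rows:
  moves:
    - {"ax":0,"ay":0,"az":0,"dx":0,"dy":0,"dz":0.22,"fingers":53}
    - {"ax":0,"ay":0,"az":0,"dx":0,"dy":0,"dz":0,"fingers":53}
    - {"ax":0,"ay":0,"az":0,"dx":0,"dy":0,"dz":0,"fingers":55}
    - {"ax":0,"ay":0,"az":0,"dx":0,"dy":0,"dz":0,"fingers":57}
    - {"ax":0,"ay":0,"az":0,"dx":0,"dy":0,"dz":0,"fingers":59}
    - {"ax":0,"ay":0,"az":0,"dx":0,"dy":0,"dz":0,"fingers":63}
    - {"ax":0,"ay":0,"az":0,"dx":0,"dy":0,"dz":0,"fingers":70}
    - {"ax":0,"ay":0,"az":0,"dx":0,"dy":0,"dz":0,"fingers":80}
    - {"ax":0,"ay":0,"az":0,"dx":0,"dy":0,"dz":0,"fingers":100}
    - {"ax":0,"ay":0,"az":0,"dx":0,"dy":0,"dz":0,"fingers":100}
    - {"ax":0,"ay":0,"az":0,"dx":0,"dy":0,"dz":0,"fingers":100}
    - {"ax":0,"ay":0,"az":0,"dx":0,"dy":0,"dz":0,"fingers":100}

```text
time: 20.47
tcp_pos: [511.2, -293.6, 84.8]
tcp_rot: [0.999, -0.049, 0.002, 0.001]
force: [0.0, -0.3, -0.4]
opening: 85.0
```

Run:
```python
from h import *
plan([509.7,-292.5,83.5],-.1);print(read_state()["force"],read_state()["opening"])
p=camera("wrist");save(p,"w16.png")
T=cloud(p,np.array(p["tool_from_camera"]))
```

```text
now [ 511.2 -293.6   84.8] tool yaw -0.099 t 20.4667
turn [ 0.002 -0.003  0.001] shift cm [-0.16 -0.09  0.13] rows>= 0.05413273970615153 0.029645145899715977
[ 0.04178374 -0.34931025 -0.3914095 ] 85.02869626558153
```

View pics/w16.png

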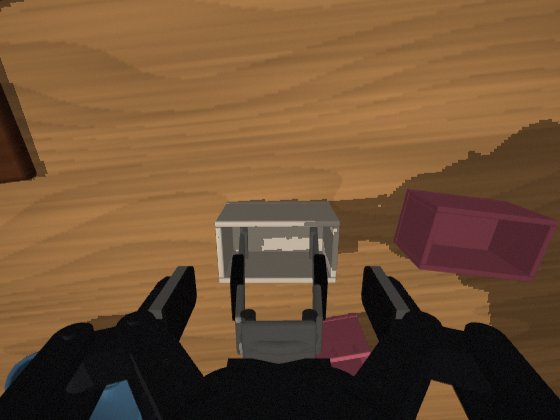

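The tongs are released and standing upright. I'll retreat straight up.

Emit:
play_rows:
  moves:
    - {"ax":0,"ay":0,"az":0,"dx":0,"dy":0,"dz":-0.5,"fingers":100}
    - {"ax":0,"ay":0,"az":0,"dx":0,"dy":0,"dz":-1.2,"fingers":100}
    - {"ax":0,"ay":0,"az":0,"dx":0,"dy":0,"dz":-2,"fingers":100}
    - {"ax":0,"ay":0,"az":0,"dx":0,"dy":0,"dz":-2.5,"fingers":100}
    - {"ax":0,"ay":0,"az":0,"dx":0,"dy":0,"dz":-2.5,"fingers":100}
    - {"ax":0,"ay":0,"az":0,"dx":0,"dy":0,"dz":-2.5,"fingers":100}
    - {"ax":0,"ay":0,"az":0,"dx":0,"dy":0,"dz":-2,"fingers":100}
    - {"ax":0,"ay":0,"az":0,"dx":0,"dy":0,"dz":-2,"fingers":100}
    - {"ax":0,"ay":0,"az":0,"dx":0,"dy":0,"dz":-1,"fingers":100}
    - {"ax":0,"ay":0,"az":0,"dx":0,"dy":0,"dz":0,"fingers":100}
    - {"ax":0,"ay":0,"az":0,"dx":0,"dy":0,"dz":0,"fingers":100}

```text
time: 21.43
tcp_pos: [509.9, -292.6, 262.6]
tcp_rot: [0.999, -0.049, 0.003, 0.001]
force: [0.4, 0.0, -1.2]
opening: 85.4
```

Run:
```python
from h import *
s=read_state();p=camera("wrist");save(p,"w17.png");W=wcloud(p,s)
x,y,z=W[...,0],W[...,1],W[...,2]
m=(abs(x-505)<45)&(abs(y+290)<60)
print(s["tcp_pos"],"rim",rect(W[m&(z>38)&(z<50)]),"tongs",rect(W[m&(z>60)&(z<140)]),"top",rect(W[m&(z>105)&(z<140)]),np.nanmax(z[m&(z<150)]))
p=camera("side");save(p,"s17.png");W=cloud(p)
x,y,z=W[...,0],W[...,1],W[...,2]
m=(abs(x-537)<70)&(abs(y-340)<80)&(z>70);print("mug",rect(W[m]))
p=camera("top");save(p,"t17.png",(90,150,190,240),5);W=cloud(p);x,y,z=W[...,0],W[...,1],W[...,2]
m=(abs(x-537)<70)&(abs(y-340)<80)&(z>70);print("mug top",rect(W[m]))
```

```text
[ 509.90494409 -292.62946861  262.58121897] rim (array([ 509.8, -292.6]), array([78. , 43.2]), 84.4) tongs (array([ 511.7, -293.2]), array([47.9, 21.4]), 83.8) top (array([ 511.6, -293. ]), array([35.6, 17.7]), 85.0) 130.65654706157272
mug (array([539.5, 335.7]), array([88.2, 88.1]), 59.6)
mug top (array([536.1, 334.3]), array([87.2, 87.4]), 59.2)
```

View pics/s17.png

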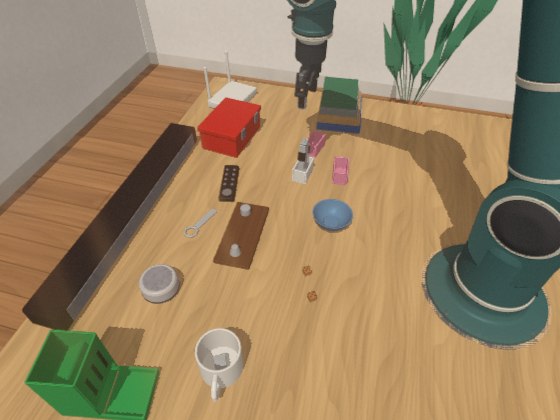

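View pics/t17.png

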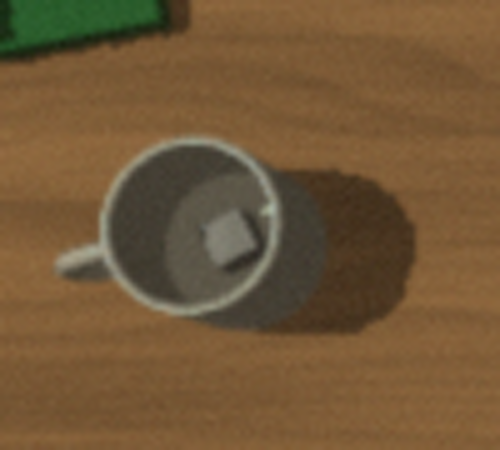

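View pics/w17.png

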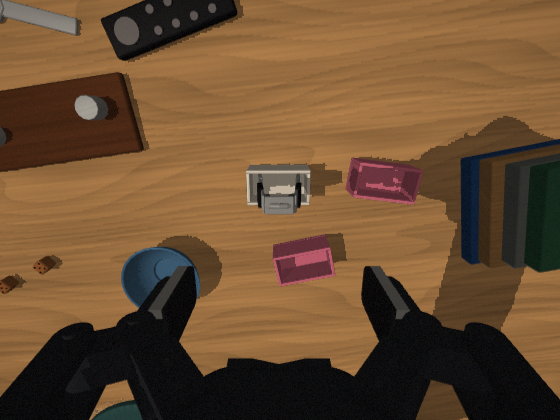

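The tongs stand in the white stand (wrist view 280,190), the cube lies on the mug floor, and the mug hasn't moved. The arm is clear, so I'll hand in.

```bash
python3 -c "
from rig import *
print(finish_job())"
```

```text
the job is handed in; nothing more can be done
None
```

The steel cube is in the mug, and the tongs are back in the white stand, jaws down. I took the tongs from the stand and gripped the cube, the middle stone between the cone and the drum. I lowered it to about 7 mm above the mug floor before letting go. The gripper itself never touched the cube. The job was handed in at about 21.6 s.

**Last checks:**
- **Cube:** it lies on the mug floor in the top view.
- **Mug:** it is upright. The top camera puts its centre at (536, 334), within 1 mm of the start. The side camera gives (539.5, 336), within 2 mm of the start, which is about the calibration error.
- **Tongs:** they stand upright and open inside the stand, with their top at z 131 mm as at the start. They are centred within about 2 mm of the stand.
- **Forces:** the wrist force was under 2 N at every reading I took.
- **Everything else:** the other stones and the pink look-alikes look unmoved in the side view.

No check failed. The only disagreement was that the top and side cameras differ by 2–3 mm in x.

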